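# Set the rolling mill for the next pass and feed the bar up to its rolls

### The arm

A 6-joint arm with a two-finger parallel gripper is mounted at the origin on the work surface. World frame = base frame: x ahead of the robot, y to its left, z up, the work surface at z = 0. Lengths are in mm, angles in degrees, forces in N, time in s.
With the tool pointing down it reaches from about 350 to 875 mm from the base axis. Payload 4.2 kg.
Tool frame: the origin (TCP) lies at the very end of the fingers, on their centre line; the grasp point (between the pads) lies manip.grip_point_offset behind it (manip.grip_point_offset is the distance from the TCP to the grasp point, in mm); z points along the fingers, y is the line along which they close (so a half turn about z gives the same grasp; the last joint's range is limited). The gripper opens to 85 mm and grips with 20 to 120 N. Pads are 22 mm wide; open, the fingers measure 114 mm over their backs; the gripper's body (76 mm by 85 mm) begins 54 mm behind the grasp point. The pads swing forward as they close: fully open they stand 13 mm farther back than shut.
Start: joints at [-58.006, 22.042, 0.453, 0, -68.411, -14.817], TCP at [184.596, -597.096, 231.312] pointing down, gripper open.
Joint ranges: [-179.83, 179.83], [-69.29, 118.12], [-61.27, 80.66], [-181.25, 117.63], [-171.15, -9.14], [-177.46, 177.46]. Speed limits (degrees/s): [159.86, 159.86, 180, 180, 180, 180].

### API

Orientations are given as [roll, pitch, yaw] about the fixed x, y, z axes, in that order (R = Rz(yaw) Ry(pitch) Rx(roll)).
In Python, from workcell import manip gives the robot as it stands.
- The arm moves only by the shell command python3 -m jog 'ROWS' [OPENING]. ROWS is a JSON object of lists of equal length, an entry for each row: "offset": the shift along the tool's x, y, z each as a share of 120 mm, from -1 to 1, a list of three; "angular": the turn, a rotation vector about the tool's x, y, z each as a share of pi/4 rad, from -1 to 1, a list of three. A call has 1 to 20 rows; each row shifts and turns the commanded pose from where the row before left it, along the tool's axes as they then stand; what a row does not reach is not made up. A row lasts 1/10 s, in which the tool goes at most 50 mm and 8.59 degrees, less where a joint would pass 70% of its speed; a pose out of reach is approached as far as the arm can. A call with a number of a shift or a turn outside -1 to 1 is refused whole. A call with a gripper value outside its range is refused whole. OPENING is the gripper command: -1 is fully open, 1 is shut, values between are in proportion, set as the call begins (- or left out, the last holds). The fingers move at their own pace and stop on an object; the grip force is fixed at half the most. Time passes only in rows, so rows that do not move let the fingers close. It gives the time, the measured TCP pose, the force, the opening and the grip force at its end, in the units of the state.
- manip.read_state(): the state, without advancing time (a new reading comes with each control period).
- manip.read_camera(name): name is "scene" or "side" or "wrist"; returns (picture, depth): 480x640x3 uint8, blue, green, red; 480x640 float32, mm along the optical axis (not along the pixel's ray), 0 where there is no reading.
- manip.calibration(name): a dict with "mtx" (3x3 intrinsics, pixels), "rvec" (rotation vector, rad) and "tvec" (3), from world to camera coordinates, as OpenCV has them. Camera axes: x right, y down, z forward; pixel columns grow to the right and rows downward; lengths in mm; the calibration is good to about 2 mm. A picture is of the moment at which its call begins: read the wrist's pose just before it. calibration takes no time and is no camera call; for the wrist camera it gives the pose at the moment of the call.
- manip.close_job(): hands the job in; it is judged then, once.
Trained networks look in the newest picture that a camera, given by its name, has taken for a name from the list of things; names that differ only in an ending like _2 or _b are one class to them, and where a whole thing is asked for, a point or a joint stands for the part that bears it (a point fixed in the world has none). Each returns a list of dicts, best first, with "confidence" (0 to 1); they miss things now and then, are a little off and sometimes report something else, mostly with a low value. They report only what shows in the picture. A call takes as long as a camera call. They do not tell look-alikes from the thing itself.
- manip.look_for(target, camera): "rect" ([left, top, right, bottom] in pixels, round what is visible of it).
- manip.outline_of(target, camera): "pixels" (480x640 bool, what is visible of it) and "rect" ([left, top, right, bottom] in pixels, round what is visible of it).
The state is a dict: "clock": time; "joint_positions": joint angles; "joint_velocities": joint speeds; "joint_efforts": joint torques, N m; "ee_pos": TCP position; "tcp_rot": TCP orientation; "ft_force": force on the tool from outside, world axes, zero at the start; "wrist_torque": the same for the moment, N m; "opening": finger opening in mm; "grip_force": force on a finger pad.
Only numpy, scipy, OpenCV 4.12 (cv2) and the standard library are available. Lean on these libraries where they do the work, as an engineer would, in place of code of your own. Each camera call takes 0.05 s, during which the arm holds its last target. There are 200 camera calls.

### The job

Get the small rolling mill ready for the next pass. With one fingertip push a spoke of the star handle on top of the mill clockwise (seen from above, which closes the rolls) until the black pointer stands at the red marker on the rim of the dial, without running past it; after that, push the brass bar along the feed table by its rear end until its front end butts against the rolls. Only push: do not lift anything, and leave the red marker, the crank and the other things on the bench where they are.

Things in the scene. Friction and masses are not known exactly. Their poses are not given: they have to be found in the camera images.
- mill: Bench rolling mill, green housings, fixed. Origin: centre of the underside of its base plate (150 x 176 mm). x points from the feed side (towards the robot) through the rolls to the rear, y to its left, z up. Housings reach 35 mm before and behind the origin, 75 mm to each side, 216 mm up; on the right a gear case and a crank reach out to 203 mm.
- dial_hub (a point): Point on the vertical axis of the star handle at the height of the middle of its spokes, 262 mm above the bench. Four round level steel spokes, 10 mm thick, at right angles; hub radius 15 mm; black end balls (16 mm) reach 67 mm from the axis. The hub's top is 13 mm above this point, the white dial's face (radius 55 mm) 26 mm below it, the flat pointer 21 to 23 mm below it.
- pointer_tip (a point): Tip of the flat black pointer just above the white dial, 48 mm from the handle's axis. It turns with the handle; it lies midway between two spokes, so the spokes stand at 45, 135, 225 and 315 degrees from it.
- marker_edge (a point): Middle of the inner edge of the red marker clipped on the rim of the dial, 50 mm from the axis. The marker is 14 mm wide along the rim and reaches from 50 to 65 mm from the axis, its top 3 mm above the dial face. Its own y axis points outward along the dial's radius.
- handle (a joint): Angle of the star handle and its pointer, rad, growing clockwise seen from above (closing the rolls: 2 mm for a full turn). At 0 the pointer looks along the mill's +y. Stays where it is left; its drag (about 0.12 N m, a push of about 3 N at 45 mm from the axis) stops it as soon as it is no longer pushed.
- marker (a joint): Angle of the red marker, rad, counted as for the handle: the pointer is exactly at the marker when both are equal. The marker can slip on the rim if it is struck.
- nip (a point): Middle of the gap between the two steel rolls (each 50 mm thick, 90 mm long, axes along the mill's y), at the height of the feed table's upper face, 100 mm above the bench. Its axes are the mill's. The gap is 8.6 to 9.7 mm, so the 10 mm thick bar is stopped by the rolls when its front end is still 4 to 9 mm before this point.
- feed_edge (a point): Middle of the feed table's free edge (upper face, 100 mm above the bench), 160 mm before the nip on the robot's side. The table is a steel plate 74 mm wide that reaches from here to 16 mm before the nip. A low guide strip stands at each side, from 45 to 155 mm before the nip: 4 mm high, 52 mm apart inside.
- bar_front (a point): Middle of the front end face of the brass bar (115 x 38 x 10 mm, about 0.37 kg) that lies flat on the feed table between the guide strips, 5 mm above the table's face. A push of about 2 to 6 N slides it; its x axis points from its rear end to its front end.
- bar_rear (a point): Middle of the rear end face of the brass bar (towards the robot), 5 mm above the feed table's face; push here along the bar. The rear end lies near the free edge of the feed table or a few mm beyond it, and there is free space behind it.
- bar: The brass bar; origin at the centre of its underside, x along its length to its front end, z up.
- crank_arm (a point): Middle of the steel crank arm on the mill's right side (leave it alone). The arm is 100 mm long about a level axis 85 mm above the bench; it is parked pointing up or up and to the rear. Its wooden grip, 26 mm thick, stands out 70 mm to the right at its end.
- oil_bottle: White oil bottle with a red cap, 42 mm across, 105 mm high, standing to the left of the feed table. Origin: centre of its underside.
- copper_bar: Copper bar 110 x 30 x 8 mm lying on the bench to the right of the feed table. Origin: centre of its underside.
- pliers: Pliers with yellow handles, 140 mm long, lying on the bench. Origin near their middle, underside.
- caliper: Calliper, 200 mm long, lying on the bench. Origin at the middle of its beam, underside.
- hammer: Hammer, 240 mm long, lying on the bench. Origin: underside, near the middle.
- flux_tin: Yellow round tin, 64 mm across, 45 mm high. Origin: centre of its underside.
- ring_clamp: Wooden ring clamp 130 x 30 x 22 mm with a brass band, lying on the bench. Origin: centre of its underside.
Things that resemble listed ones, but are neither listed nor needed, are in the scene too. Leave any pink or purple look-alike of the bar alone.

How it is judged (in metres and radians):
On the way, in this order (a step that is already met when the one before it is completed fails the run):
1. the pointer is brought to rest at the red marker while the bar still lies back from the rolls (x of pointer_tip in the frame of marker_edge between -0.007 and 0.007 m and y of pointer_tip in the frame of marker_edge above -0.02 m and velocity of joint handle between -0.15 and 0.15 rad/s and x of bar_front in the frame of nip below -0.025 m), for 0.2 s.
2. the bar is pushed up to the rolls (x of bar_front in the frame of nip between -0.01 and 0 m and y of bar_front in the frame of nip between -0.02 and 0.02 m and angle between the x axis of bar and the x axis of mill, either way round below 0.14 rad and x of pointer_tip in the frame of marker_edge between -0.007 and 0.007 m and y of pointer_tip in the frame of marker_edge above -0.02 m), for 0.2 s.
At the end, for the whole second after the job is handed in: The pointer's tip stands within the marker's width (7 mm to either side of its middle), the bar lies flat on the feed table, straight within 0.14 rad, with its front end against the rolls (less than 10 mm before the middle of the nip), and all is at rest (all of step 2 and linear speed of bar below 0.01 m/s and velocity of joint handle between -0.05 and 0.05 rad/s and z of bar in the frame of mill between 0.097 and 0.103 m and angle between bar's own z axis and vertical below 0.08 rad); the robot touches nothing.
It fails at once if the pointer ran past the marker (its tip more than 10 mm past the marker's middle) (x of pointer_tip in the frame of marker_edge above 0.01 m and y of pointer_tip in the frame of marker_edge above -0.03 m).
It fails at once if the handle was wound the wrong way, opening the rolls (value of joint handle below -0.35 rad).
It fails at once if the bar was lifted or tipped, or came off the feed table (z of bar in the frame of mill above 0.106 m or z of bar in the frame of mill below 0.09 m or angle between bar's own z axis and vertical above 0.12 rad).
It fails at once if the red marker or the crank was shifted (distance of marker_edge from where it was at the start of the episode above 0.003 m or distance of crank_arm from where it was at the start of the episode above 0.008 m).
It fails at once if something else on the bench was moved or lifted (distance of any of oil_bottle, copper_bar, pliers, caliper, hammer, flux_tin, ring_clamp from where it was at the start of the episode above 0.015 m).
It also fails if it takes over 58 s, if anything falls off the work surface, if the arm or the gripper's body presses on something with over 40 N, if the wrist force passes 120 N, or if a joint passes its speed limit or range.

## Working session

There is one attempt and no reset: what is moved stays moved. The work goes in short steps, Python scripts to look and compute and a shell command to move; the robot and the scene stay as the last step left them, time stands still between calls to the robot, and variables do not carry over. Pictures are saved under pics/ and viewed, at most 10 in all, crops included, and the job is handed in when it is done.

```bash
mkdir -p pics; ls; cat > h.py <<'E'
import numpy as np, cv2, json
from workcell import manip
def cal(n):
    c=manip.calibration(n); R=cv2.Rodrigues(np.array(c["rvec"],float))[0]
    return np.array(c["mtx"],float),R,np.array(c["tvec"],float).ravel()
def back(n,u,v,d):
    K,R,t=cal(n); p=np.linalg.inv(K)@np.array([u,v,1.])*d; return R.T@(p-t)
def cloud(n,depth):
    K,R,t=cal(n); v,u=np.mgrid[:480,:640]; p=np.stack([(u-K[0,2])/K[0,0]*depth,(v-K[1,2])/K[1,1]*depth,depth],-1)
    w=(p-t)@R; w[depth<=0]=np.nan; return w
def onz(n,u,v,z):
    K,R,t=cal(n); d=R.T@np.linalg.inv(K)@np.array([u,v,1.]); c=-R.T@t; return c+d*(z-c[2])/d[2]
def proj(n,P):
    K,R,t=cal(n); return cv2.projectPoints(np.array(P,float).reshape(-1,1,3),R,t,K,None)[0].reshape(-1,2)
E
python3 - <<'E'
from h import *
print(manip.read_state())
for n in("scene","side"):
    im,d=manip.read_camera(n); cv2.imwrite(f"pics/{n}0.png",im)
    K,R,t=cal(n); print(n,K[0,0],-R.T@t,R[2])
    for k in("mill","dial_hub","bar","marker_edge","pointer_tip"):
        print(k,[(np.round(r["rect"]).tolist(),round(r["confidence"],2)) for r in manip.look_for(k,n)])
E
```

```text
pics
{'clock': 0.0, 'joint_positions': array([-5.80058341e+01,  2.20902766e+01,  3.80067759e-01, -3.09764859e-02,
       -6.84121897e+01, -1.48169902e+01]), 'joint_velocities': array([ 0.06935899, -0.04149381,  0.06116897, -0.03028142,  0.03403086,
        0.08737162]), 'joint_efforts': array([-9.63052230e-05, -3.92285371e+01,  1.88396412e+01,  4.18624789e+00,
       -4.74548302e-03,  5.24226976e-06]), 'ee_pos': array([ 184.43529321, -596.54706545,  230.2235252 ]), 'tcp_rot': array([ 1.79874309e+02, -3.47973118e-03, -1.62834248e+02]), 'ft_force': array([-0.72710364,  0.2589204 , -0.61891576]), 'wrist_torque': array([-0.06508251, -0.04277616,  0.00612717]), 'grip_force': 0.0, 'opening': 85.38022150707276}
scene 571.25815863261 [1435.2477668   565.89043863 1277.59077304] [-0.5969392  -0.37286298 -0.71037793]
mill [([221.0, 240.0, 338.0, 353.0], 0.77)]
dial_hub [([222.0, 242.0, 343.0, 354.0], 0.58)]
bar [([220.0, 241.0, 340.0, 354.0], 0.75), ([270.0, 231.0, 296.0, 259.0], 0.74), ([347.0, 256.0, 386.0, 274.0], 0.73), ([413.0, 368.0, 455.0, 411.0], 0.45)]
marker_edge [([284.0, 277.0, 290.0, 288.0], 0.56), ([221.0, 240.0, 340.0, 356.0], 0.44)]
pointer_tip [([274.0, 244.0, 328.0, 282.0], 0.85), ([224.0, 239.0, 339.0, 354.0], 0.23)]
side 591.7573918350613 [ 107.96374796 -864.206304   1335.34390129] [ 0.2615863   0.57326133 -0.77649472]
mill [([311.0, 172.0, 434.0, 287.0], 0.93), ([316.0, 234.0, 359.0, 264.0], 0.44)]
dial_hub [([308.0, 172.0, 431.0, 284.0], 0.6)]
bar [([320.0, 234.0, 361.0, 264.0], 0.95), ([384.0, 381.0, 482.0, 420.0], 0.3)]
marker_edge []
pointer_tip [([341.0, 172.0, 393.0, 210.0], 0.83), ([288.0, 158.0, 331.0, 168.0], 0.62)]
```

```bash
python3 - <<'E'
import cv2
a=cv2.imread("pics/scene0.png");b=cv2.imread("pics/side0.png")
a=cv2.resize(a[210:370,200:400],(400*1,320));b=cv2.resize(b[150:310,280:480],(400,320))
o=cv2.hconcat([cv2.resize(a,(400,320)),b])
f=cv2.hconcat([cv2.resize(cv2.imread("pics/scene0.png"),(400,280)),cv2.resize(cv2.imread("pics/side0.png"),(400,280))])
cv2.imwrite("pics/c0.png",cv2.vconcat([o,f]))
E
```

```text
(no output)
```

View pics/c0.png

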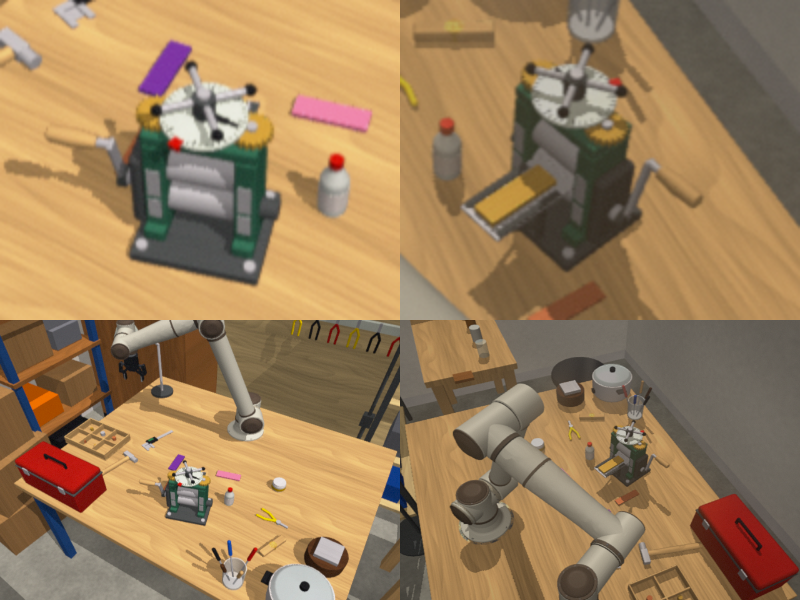

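Scene view: mill with star hub at about (302,262), red marker at (288,281), and the pink (365,265) and purple (283,244) look-alikes lying on the bench. In the side view the yellow-brass bar lies on the feed table at (340,249), and that is the one meant: brass-coloured and between the guide strips.

```bash
python3 - <<'E'
from h import *
print(onz("scene",302,261,272),onz("side",368,191,272))
K,R,t=cal("wrist"); st=manip.read_state()
from scipy.spatial.transform import Rotation as Ro
T=Ro.from_euler("xyz",st["tcp_rot"],degrees=True).as_matrix()
print("cam in tool",T.T@(-R.T@t-st["ee_pos"]),"axes",T.T@R.T,K)
for n,(u,v) in {"rearL":(0,0)}.items(): pass
# bar corners from side crop: pixels /2 + offset
for x,y in((480-400,222),(475-400,208),(540-400,165),(555-400,180)): print(onz("side",280+x/2,150+y/2,110))
E
```

```text
[662.14465727  55.80625326 272.        ] [643.73120965  34.1605544  272.        ]
cam in tool [  84.31690291    0.908704   -142.67330174] axes [[ 2.13543092e-04 -9.46630226e-01 -3.22321531e-01]
 [ 9.99999086e-01  6.32533408e-04 -1.19518031e-03]
 [ 1.33527294e-03 -3.22320981e-01  9.46629496e-01]] [[393.19630886   0.         322.3256757 ]
 [  0.         393.19630886 235.69708518]
 [  0.           0.           1.        ]]
[496.83420627  -8.86882382 110.        ]
[499.96912257  14.98490782 110.        ]
[610.61614731  49.11330382 110.        ]
[617.99058538  17.43230683 110.        ]
```

```bash
python3 -m jog '{"offset":[[0,0,-0.41],[0,0,-0.41],[0,0,-0.41],[0,0,-0.41],[-0.335,0.246,0],[-0.335,0.246,0],[-0.335,0.246,0],[-0.335,0.246,0],[-0.335,0.246,0],[-0.335,0.246,0],[-0.335,0.246,0],[-0.335,0.246,0],[-0.335,0.246,0],[-0.335,0.246,0],[-0.335,0.246,0],[-0.335,0.246,0],[-0.335,0.246,0],[-0.335,0.246,0],[-0.335,0.246,0],[-0.335,0.246,0]],"angular":[[0,0,0],[0,0,0],[0,0,0],[0,0,0],[0,0,0],[0,0,0],[0,0,0],[0,0,0],[0,0,0],[0,0,0],[0,0,0],[0,0,0],[0,0,0],[0,0,0],[0,0,0],[0,0,0],[0,0,0],[0,0,0],[0,0,0],[0,0,0]]}' 1
python3 -m jog '{"offset":[[0,0,0],[0,0,0],[0,0,0]],"angular":[[0,0,0],[0,0,0],[0,0,0]]}'
python3 - <<'E'
from h import *
st=manip.read_state(); print(st["clock"],st["ee_pos"],st["tcp_rot"],st["opening"])
im,d=manip.read_camera("wrist"); cv2.imwrite("pics/w1.png",im); np.save("d1.npy",d); np.save("c1.npy",cloud("wrist",d))
for k in("dial_hub","bar","marker_edge","pointer_tip"):
        print(k,[(np.round(r["rect"]).tolist(),round(r["confidence"],2)) for r in manip.look_for(k,"wrist")])
E
```

```text
clock: 2.6
ee_pos: [660.4, 45.9, 428.4]
tcp_rot: [-180.0, 0.0, -162.8]
ft_force: [0.6, -0.3, 0.1]
opening: -0.1
grip_force: 0.0
clock: 2.9
ee_pos: [659.3, 43.4, 428.7]
tcp_rot: [-180.0, 0.0, -162.9]
ft_force: [0.6, -0.8, 0.7]
opening: -0.3
grip_force: 0.0
2.9 [659.32513811  43.41998286 428.71571331] [-1.79970711e+02  3.09228026e-02 -1.62853493e+02] -0.27891249407219576
dial_hub [([132.0, 18.0, 430.0, 266.0], 0.78), ([216.0, 26.0, 243.0, 114.0], 0.7)]
bar [([306.0, 24.0, 348.0, 132.0], 0.62), ([261.0, 127.0, 409.0, 267.0], 0.27)]
marker_edge [([295.0, 240.0, 319.0, 263.0], 0.65), ([314.0, 25.0, 348.0, 131.0], 0.58)]
pointer_tip [([258.0, 128.0, 404.0, 266.0], 0.91)]
```

View pics/w1.png

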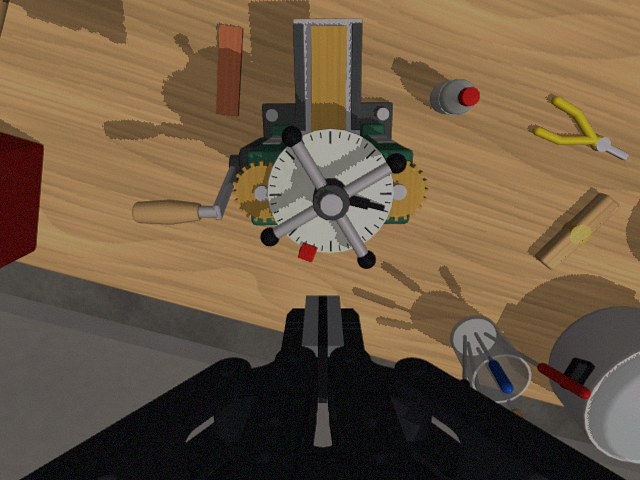

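The wrist view shows the star hub at (331,202), balls at (291,136), (397,163), (367,260) and (270,237). The black pointer's tip is at about (385,208) and the red marker at (308,253). The brass bar is on the table at x 306–348, rows 24–130, towards the robot, so the pointer has to turn about 95° clockwise.

```bash
python3 - <<'E'
from h import *
im=cv2.imread("pics/w1.png"); C=np.load("c1.npy"); hsv=cv2.cvtColor(im,cv2.COLOR_BGR2HSV)
roi=np.zeros((480,640),bool); roi[100:285,230:440]=1
z=C[...,2]
m=roi&(z>268)&(z<282); 
print("hubtop",m.sum(),np.nanmedian(C[m],0))
for b in((291,136),(397,163),(367,260),(270,237)):
    mm=np.hypot(*(np.indices((480,640))[::-1]-np.array(b)[:,None,None]))<7; P=C[mm&(z>255)&(z<280)]; print("ball",np.round(onz("wrist",*b,262),1),len(P),P.mean(0) if len(P) else 0)
red=roi&(hsv[...,1]>150)&((hsv[...,0]<8)|(hsv[...,0]>172))&(hsv[...,2]>80)&(z>225)&(z<255); red[:225]=0
v,u=np.nonzero(red); print("red",len(u),u.mean(),v.mean(),onz("wrist",u.mean(),v.mean(),239),np.median(C[red],0))
dial=roi&(hsv[...,1]<60)&(hsv[...,2]>120)&(abs(z-236)<6); print("dialz",np.nanmedian(z[dial]))
v,u=np.nonzero(dial);h=cv2.convexHull(np.stack([u,v],1).astype(np.float32)).reshape(-1,2);Q=np.array([onz("wrist",a,b,236)[:2] for a,b in h],np.float32);print("dial circle",cv2.minEnclosingCircle(Q))
blk=(im.max(2)<50)&(z>228)&(z<252);blk[:190]=0;blk[225:]=0;blk[:,:345]=0;blk[:,400:]=0
v,u=np.nonzero(blk);print("ptr",len(u),u.min(),u.max()); 
for uu in np.unique(u): 
  if uu%6==0: print(uu,v[u==uu].mean(),np.round(onz("wrist",uu,v[u==uu].mean(),240)[:2],1))
# brass bar
br=(hsv[...,0]>15)&(hsv[...,0]<30)&(hsv[...,1]>110)&(abs(z-110)<7);br[140:]=0;br[:,:290]=0;br[:,360:]=0
v,u=np.nonzero(br);print("bar",len(u),u.min(),u.max(),v.min(),v.max(),np.median(z[br]))
W=np.array([onz("wrist",a,b,110)[:2] for a,b in zip(u,v)],np.float32);print(cv2.minAreaRect(W),cv2.boxPoints(cv2.minAreaRect(W)).round(1).tolist())
# table top
tb=(abs(z-100)<7);tb[140:]=0;tb[:,:285]=0;tb[:,:][:,370:]=0
v,u=np.nonzero(tb);W=C[tb][:,:2].astype(np.float32);print("table",cv2.minAreaRect(W),cv2.boxPoints(cv2.minAreaRect(W)).round(1).tolist())
# fingers: tool-frame height along rows
d=np.load("d1.npy");
for r in range(290,360,6): print(r,[int(x) for x in d[r,280:364:7]])
print(manip.read_state()["joint_positions"])
E
```

```text
hubtop 1926 [646.13827739  46.51101661 269.63644509]
ball [609.4   3.1 262. ] 145 [608.64751345   3.41290307 269.7085969 ]
ball [604.7  88.  262. ] 145 [604.12984584  86.22020298 269.5200909 ]
ball [689.2  92.5 262. ] 145 [686.5830472   90.75600711 269.27577876]
ball [693.4   8.4 262. ] 145 [690.75356435   8.63382208 269.3671227 ]
red 235 306.97872340425533 252.24255319148935 [706.30082414  43.44212729 239.        ] [706.11588311  43.29567033 239.78824315]
dialz 236.5448066043356
dial circle ((649.671875, 47.92485427856445), 65.79649353027344)
ptr 279 349 390
354 200.44444444444446 [647.8  68.7]
360 202.0 [647.6  74.1]
366 203.0 [646.9  79.4]
372 205.0 [647.   84.9]
378 206.5 [646.8  90.4]
390 193.0 [632.5  96.2]
bar 3536 311 346 26 130 110.49609162036259Traceback (most recent call last):
  File "<stdin>", line 20, in <module>
  File "h.py", line 12, in onz
    K,R,t=cal(n); d=R.T@np.linalg.inv(K)@np.array([u,v,1.]); c=-R.T@t; return c+d*(z-c[2])/d[2]
          ~~~^^^
  File "h.py", line 4, in cal
    c=manip.calibration(n); R=cv2.Rodrigues(np.array(c["rvec"],float))[0]
ValueError: time passes only in moves, steps and waits
```

```bash
python3 - <<'E'
from h import *
im=cv2.imread("pics/w1.png"); C=np.load("c1.npy"); hsv=cv2.cvtColor(im,cv2.COLOR_BGR2HSV);z=C[...,2]
br=(hsv[...,0]>15)&(hsv[...,0]<30)&(hsv[...,1]>110)&(abs(z-110)<7);br[140:]=0;br[:,:290]=0;br[:,360:]=0
r=cv2.minAreaRect(C[br][:,:2].astype(np.float32));print("bar",r,cv2.boxPoints(r).round(1).tolist())
tb=(abs(z-101)<5);tb[140:]=0;tb[:,:285]=0;tb[:,370:]=0
r=cv2.minAreaRect(C[tb][:,:2].astype(np.float32));print("table",r,cv2.boxPoints(r).round(1).tolist())
d=np.load("d1.npy")
for r in range(290,360,8): print(r,[int(x) for x in d[r,280:364:7]])
print(manip.read_state()["joint_positions"])
# finger path: hub, spoke angle s (world deg), fixed tool yaw
hub=np.array([647.5,47.3]);yaw=np.radians(-162.85);ex=np.array([np.cos(yaw),np.sin(yaw)]);ey=np.array([np.sin(yaw),-np.cos(yaw)])
tcp=np.array([659.3,43.4]); prev=tcp
for s,gap in((228.2,12),)+tuple((x,0) for x in(228.2,215,200,185,170,155,145,138,131.2)):
    a=np.radians(s);u=np.array([np.cos(a),np.sin(a)]);n=np.array([-u[1],u[0]]) # ccw side
    h=7.5*abs(n@ey)+11*abs(n@ex)
    p=hub+40*u+(5+h+gap)*n; dl=p-prev; prev=p
    print(s,gap,p.round(1),"row share",(dl@ex/120).round(3),(dl@ey/120).round(3),"mm",np.hypot(*dl).round(1))
E
```

```text
bar ((555.41552734375, 17.790355682373047), (105.9776611328125, 37.45518112182617), 16.991289138793945) [[499.29998779296875, 20.200000762939453], [510.20001220703125, -15.600000381469727], [611.5999755859375, 15.399999618530273], [600.5999755859375, 51.20000076293945]]
table ((555.3959350585938, 22.689617156982422), (126.48516082763672, 84.43170166015625), 18.029024124145508) [[482.20001220703125, 43.29999923706055], [508.29998779296875, -37.0], [628.5999755859375, 2.0999999046325684], [602.5, 82.4000015258789]]
290 [633, 632, 632, 633, 633, 632, 634, 633, 634, 631, 635, 633]
298 [637, 638, 640, 637, 153, 151, 0, 152, 152, 638, 638, 638]
306 [642, 642, 642, 644, 144, 145, 146, 146, 145, 641, 641, 641]
314 [648, 148, 149, 147, 140, 141, 140, 139, 141, 148, 148, 148]
322 [651, 143, 143, 143, 134, 136, 135, 134, 136, 144, 144, 143]
330 [657, 137, 139, 138, 131, 130, 130, 131, 131, 138, 137, 138]
338 [1541, 134, 133, 134, 127, 126, 125, 126, 126, 127, 133, 134]
346 [1548, 128, 119, 120, 122, 122, 122, 123, 123, 119, 120, 128]
354 [117, 114, 114, 114, 116, 116, 124, 123, 117, 114, 114, 115]
[ 1.77391656e+01  2.30470085e+01  2.93776715e+01  1.68742714e-03
 -9.62397442e+01 -9.06337947e+01]
228.2 12 [642.5  -1.9] row share 0.245 -0.32 mm 48.3
228.2 0 [633.6   6.1] row share 0.052 0.086 mm 12.0
215 0 [623.6  11.7] row share 0.066 0.069 mm 11.4
200 0 [614.4  21.4] row share 0.05 0.1 mm 13.4
185 0 [608.9  29.2] row share 0.024 0.076 mm 9.6
170 0 [605.2  37.8] row share 0.009 0.077 mm 9.4
155 0 [603.7  47.9] row share -0.013 0.085 mm 10.3
145 0 [604.2  55.3] row share -0.023 0.057 mm 7.3
138 0 [605.5  60.5] row share -0.023 0.038 mm 5.4
131.2 0 [607.5  65.5] row share -0.028 0.035 mm 5.4
```

```bash
python3 -m jog '{"offset":[[0.245,-0.32,0],[0,0,0.285],[0,0,0.285],[0,0,0.285],[0,0,0.285],[0,0,0.285],[0,0,0],[0,0,0]],"angular":[[0,0,0],[0,0,0],[0,0,0],[0,0,0],[0,0,0],[0,0,0],[0,0,0],[0,0,0]]}' 1
python3 - <<'E'
from h import *
a,_=manip.read_camera("scene");b,_=manip.read_camera("side")
w,_=manip.read_camera("wrist")
o=cv2.hconcat([cv2.resize(a[210:370,200:400],(400,320)),cv2.resize(b[150:310,280:480],(400,320))])
cv2.imwrite("pics/c2.png",cv2.vconcat([o,cv2.resize(w[200:440,20:620],(800,280))]))
E
```

```text
clock: 3.95
ee_pos: [643.2, -1.9, 258.2]
tcp_rot: [-179.9, 0.0, -162.8]
ft_force: [0.7, 0.5, 0.2]
opening: -0.1
grip_force: 0.0
```

View pics/c2.png

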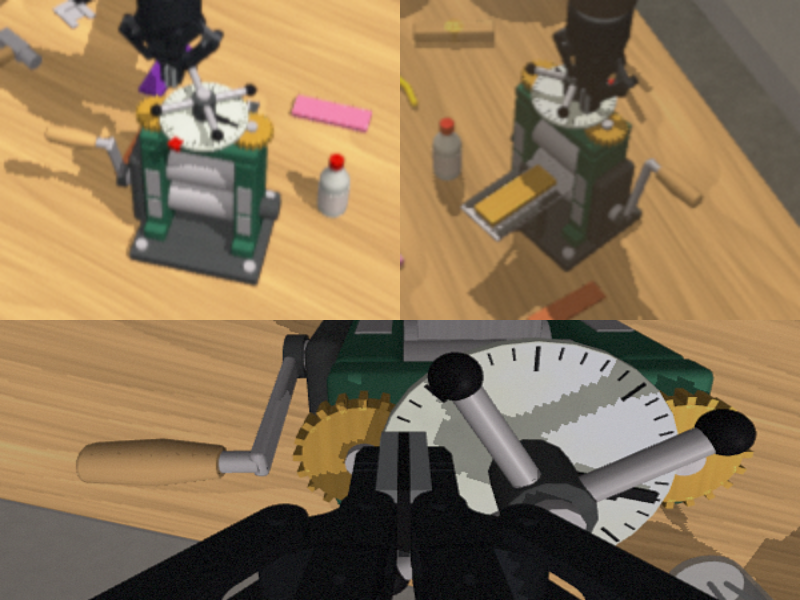

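The fingertip stands at spoke height in the gap on the counter-clockwise side of the robot-side spoke (wrist crop: finger at about (403,455), spoke at about (500,440)). Now the push.

```bash
python3 -m jog '{"offset":[[0.026,0.043,0],[0.026,0.043,0],[0.033,0.0345,0],[0.033,0.0345,0],[0.025,0.05,0],[0.025,0.05,0],[0.012,0.038,0],[0.012,0.038,0],[0.0045,0.0385,0],[0.0045,0.0385,0],[-0.0065,0.0425,0],[-0.0065,0.0425,0],[0,0,0],[0,0,0]],"angular":[[0,0,0],[0,0,0],[0,0,0],[0,0,0],[0,0,0],[0,0,0],[0,0,0],[0,0,0],[0,0,0],[0,0,0],[0,0,0],[0,0,0],[0,0,0],[0,0,0]]}' 1
python3 - <<'E'
from h import *
a,_=manip.read_camera("scene");b,_=manip.read_camera("side")
w,d=manip.read_camera("wrist");cv2.imwrite("pics/w3.png",w);np.save("c3.npy",cloud("wrist",d))
o=cv2.hconcat([cv2.resize(a[210:370,200:400],(400,320)),cv2.resize(b[150:310,280:480],(400,320))])
cv2.imwrite("pics/c3.png",cv2.vconcat([o,cv2.resize(w[200:440,20:620],(800,280))]))
E
```

```text
clock: 5.5
ee_pos: [602.5, 48.7, 256.6]
tcp_rot: [180.0, -0.2, -162.8]
ft_force: [-1.1, -2.7, 4.2]
opening: 0.2
grip_force: 1.6
```

View pics/c3.png

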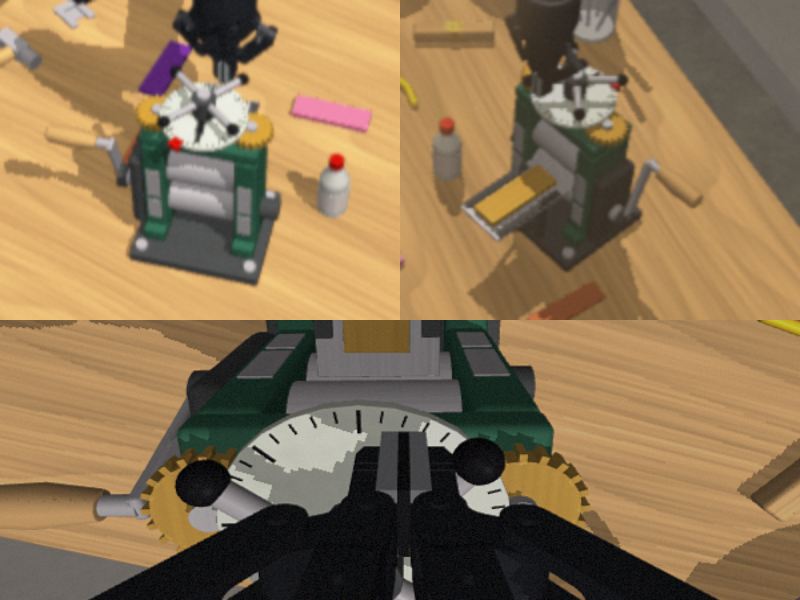

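The spoke has turned with the finger, and in the scene crop the pointer now looks towards (200,130), a little short of the red marker at (176,143). I'll measure the angle from the two balls in the wrist view.

```bash
python3 - <<'E'
from h import *
C=np.load("c3.npy");z=C[...,2];hub=np.array([647.5,47.3])
for x,y in((203,482),(480,461)):
    b=np.array([20+x*.75,200+(y-320)*240/280])
    mm=np.hypot(*(np.indices((480,640))[::-1]-b[:,None,None]))<8; P=C[mm&(z>255)&(z<280)].mean(0); r=P[:2]-hub
    print(P,np.hypot(*r),np.degrees(np.arctan2(r[1],r[0]))%360)
E
```

```text
[622.22234179  -5.51071912 268.05978305] 58.54854446292679 244.42206235693823
[590.60223719  68.39601121 268.70786218] 60.68275785893745 159.65670619495802
```

```bash
python3 -m jog '{"offset":[[-0.0115,0.0285,0],[-0.0115,0.0285,0],[-0.0115,0.019,0],[-0.0115,0.019,0],[-0.008,0.01,0],[-0.008,0.01,0],[0,0,0],[0,0,0]],"angular":[[0,0,0],[0,0,0],[0,0,0],[0,0,0],[0,0,0],[0,0,0],[0,0,0],[0,0,0]]}' 1
python3 - <<'E'
from h import *
a,_=manip.read_camera("scene");b,_=manip.read_camera("side")
w,d=manip.read_camera("wrist");cv2.imwrite("pics/w4.png",w);np.save("c4.npy",cloud("wrist",d))
C=np.load("c4.npy");z=C[...,2];hub=np.array([647.5,47.3])
m=((w.max(2)<60)&(z>257)&(z<274)&(abs(np.hypot(C[...,0]-hub[0],C[...,1]-hub[1])-59)<9)).astype(np.uint8)
n,_,s,c=cv2.connectedComponentsWithStats(m)
lab=_
for i in range(1,n):
    if s[i,4]>80:
        P=C[lab==i].mean(0);r=P[:2]-hub;print(c[i],s[i,4],P,np.hypot(*r),np.degrees(np.arctan2(r[1],r[0]))%360)
o=cv2.hconcat([cv2.resize(a[225:305,250:350],(400,320),interpolation=cv2.INTER_CUBIC),cv2.resize(b[150:230,330:430],(400,320),interpolation=cv2.INTER_CUBIC)])
cv2.imwrite("pics/cc4.png",cv2.vconcat([o,cv2.resize(w[200:440,20:620],(800,280))]))
E
```

```text
clock: 6.45
ee_pos: [606.5, 64.3, 256.5]
tcp_rot: [180.0, -0.1, -162.8]
ft_force: [-1.1, -1.9, -1.6]
opening: 0.1
grip_force: 1.0
[169.26037196 290.65736767] 1398 [606.4827714    5.09902547 266.97955847] 58.85010869470707 225.81495477362935
[322.37579618 304.07006369] 157 [594.45924827  61.2491545  267.83505935] 54.844327464301216 165.26546729797067
[348.98666667 315.62222222] 225 [595.36430209  71.97742696 269.3839875 ] 57.68107486600578 154.6703686361021
[378.22924188 336.52166065] 1108 [601.9781322   86.33943245 267.0998231 ] 59.9693065986893 139.3836976660293
```

View pics/cc4.png

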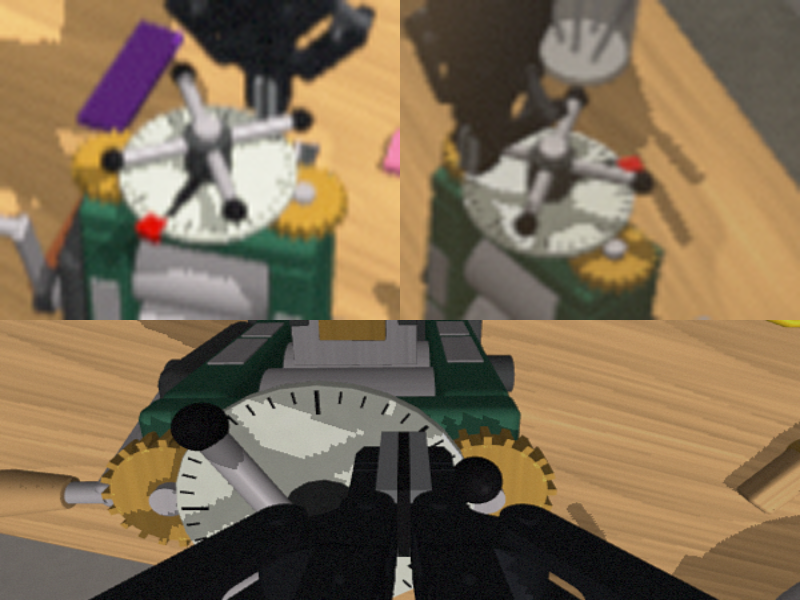

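The pointer tip (scene crop about (172,215)) is about 5° short of the red marker (150,228). One more small push, then back off, lift and look from above.

```bash
python3 -m jog '{"offset":[[-0.007,0.009,0],[-0.007,0.009,0],[-0.007,0.009,0],[0,0,0],[0,0,0],[0.03,-0.08,0],[0,0,-0.25],[0,0,-0.3],[0,0,-0.3],[0,0,-0.3],[-0.2,0,-0.3],[-0.2,0,0],[0,0,0],[0,0,0]],"angular":[[0,0,0],[0,0,0],[0,0,0],[0,0,0],[0,0,0],[0,0,0],[0,0,0],[0,0,0],[0,0,0],[0,0,0],[0,0,0],[0,0,0],[0,0,0],[0,0,0]]}' 1
python3 - <<'E'
from h import *
w,d=manip.read_camera("wrist");cv2.imwrite("pics/w5.png",w);C=cloud("wrist",d);z=C[...,2];hub=np.array([647.5,47.3])
R=np.hypot(C[...,0]-hub[0],C[...,1]-hub[1]);hsv=cv2.cvtColor(w,cv2.COLOR_BGR2HSV)
def ang(P): r=P[:2]-hub;return P.round(1),np.hypot(*r).round(1),(np.degrees(np.arctan2(r[1],r[0]))%360).round(1)
m=((w.max(2)<60)&(z>257)&(z<274)&(abs(R-59)<9)).astype(np.uint8)
n,l,s,c=cv2.connectedComponentsWithStats(m)
for i in range(1,n):
    if s[i,4]>60: print("ball",c[i].round(),ang(C[l==i].mean(0)))
red=(hsv[...,1]>150)&((hsv[...,0]<8)|(hsv[...,0]>172))&(z>225)&(z<255)&(R<72); print("red",red.sum(),ang(C[red].mean(0)))
p=(w.max(2)<70)&(z>233)&(z<248)&(R>38)&(R<49.5)&(C[...,0]>670)
print("ptr",p.sum(),ang(C[p].mean(0)) if p.any() else 0)
cv2.imwrite("pics/c5.png",cv2.resize(w[100:300,230:430],(600,600),interpolation=cv2.INTER_CUBIC))
E
```

```text
clock: 8.0
ee_pos: [654.1, 71.9, 430.6]
tcp_rot: [180.0, 0.0, -162.8]
ft_force: [0.9, 0.3, -0.4]
opening: -0.1
grip_force: 0.0
ball [260. 127.] (array([604.2,   7.6, 268.1]), np.float64(58.7), np.float64(222.5))
ball [362. 164.] (array([607.3,  90.2, 268. ]), np.float64(58.8), np.float64(133.1))
ball [230. 227.] (array([687. ,   4. , 268.3]), np.float64(58.6), np.float64(312.4))
ball [327. 258.] (array([690.4,  87.5, 268.3]), np.float64(58.7), np.float64(43.1))
red 238 (array([705.5,  43.6, 239.5]), np.float64(58.1), np.float64(356.3))
ptr 80 (array([690.1,  48.7, 240.2]), np.float64(42.6), np.float64(1.9))
```

View pics/c5.png

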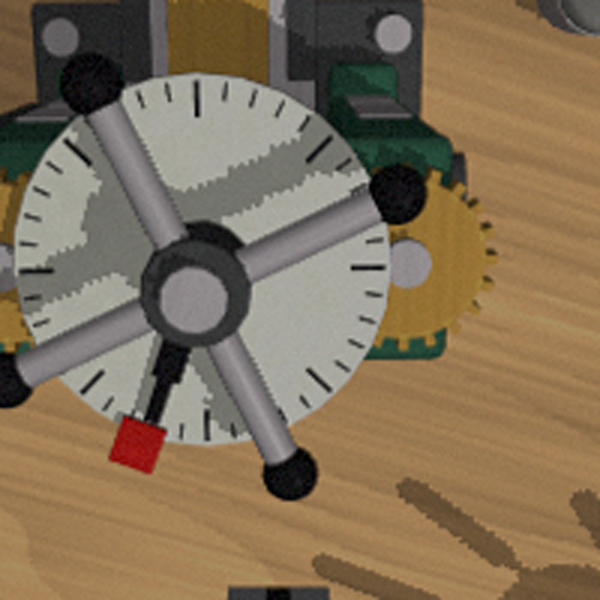

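The pointer stands at the marker: tip at about (152,424) in the crop, marker's inner edge centred at (147,424). The spokes put it about 1.5° short, roughly 1.2 mm. Now on to the bar: go behind its rear end and take a look.

```bash
python3 -m jog '{"offset":[[0.403,-0.046,0],[0.403,-0.046,0],[0.403,-0.046,0],[0.403,-0.046,0],[0,0,0.333],[0,0,0.333],[0,0,0.333],[0,0,0.333],[0,0,0.333],[0,0,0.333],[0,0,0.333],[0,0,0],[0,0,0]],"angular":[[0,0,0],[0,0,0],[0,0,0],[0,0,0],[0,0,0],[0,0,0],[0,0,0],[0,0,0],[0,0,0],[0,0,0],[0,0,0],[0,0,0],[0,0,0]]}' 1
python3 - <<'E'
from h import *
st=manip.read_state()
a,_=manip.read_camera("scene");b,_=manip.read_camera("side")
w,d=manip.read_camera("wrist");C=cloud("wrist",d);z=C[...,2];hsv=cv2.cvtColor(w,cv2.COLOR_BGR2HSV)
br=(hsv[...,0]>15)&(hsv[...,0]<30)&(hsv[...,1]>110)&(abs(z-110)<6)
n,l,s,c=cv2.connectedComponentsWithStats(br.astype(np.uint8));f=np.array([.9556,.2949]);g=np.array([-.2949,.9556]);hub=np.array([647.5,47.3])
print("tcp mill",(st["ee_pos"][:2]-hub)@f,(st["ee_pos"][:2]-hub)@g,st["ee_pos"])
for i in range(1,n):
    if s[i,4]>100:
        P=C[l==i][:,:2]-hub; print(s[i],"x",np.percentile(P@f,[1,99]),"y",np.percentile(P@g,[1,50,99]),np.median(z[l==i]))
o=cv2.hconcat([cv2.resize(w,(400,300)),cv2.resize(b[180:300,280:440],(400,300),interpolation=cv2.INTER_CUBIC)])
cv2.imwrite("pics/c6.png",o)
E
```

```text
clock: 9.35
ee_pos: [475.6, -6.7, 152.5]
tcp_rot: [-179.9, 0.0, -162.8]
ft_force: [-0.3, 1.0, 0.7]
opening: 0.0
grip_force: 0.0
tcp mill -180.14948934975413 -0.9195898637608408 [475.64394289  -6.69742686 152.52889669]
[314 403  18  44 589] x [-95.30193974 -62.59398542] y [-4.55623214 -0.17612769  4.73150905] 110.19451475761308
```

View pics/c6.png

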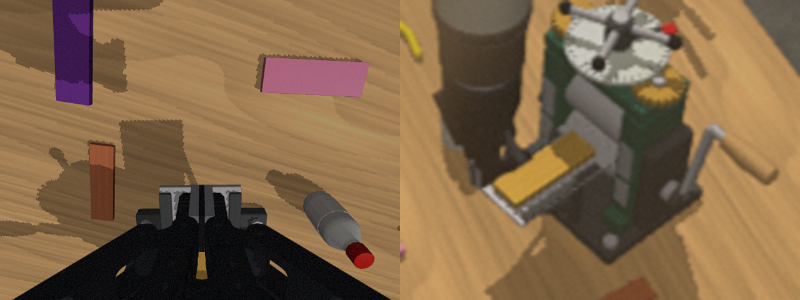

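The wrist view shows the finger centred behind the bar, and the side view confirms it stands clear of the table end. Lower to bar height and push.

```bash
python3 -m jog '{"offset":[[0,0,0.2],[0,0,0.2],[0,0,0],[-0.06,0,0],[-0.06,0,0],[-0.04,0,0],[-0.04,0,0],[-0.04,0,0],[-0.04,0,0],[-0.04,0,0],[0,0,0]],"angular":[[0,0,0],[0,0,0],[0,0,0],[0,0,0],[0,0,0],[0,0,0],[0,0,0],[0,0,0],[0,0,0],[0,0,0],[0,0,0]]}' 1
python3 -m jog '{"offset":[[-0.02,0,0],[-0.02,0,0],[0,0,0]],"angular":[[0,0,0],[0,0,0],[0,0,0]]}' 1
```

```text
clock: 10.6
ee_pos: [513.2, 5.2, 103.4]
tcp_rot: [-180.0, 0.1, -162.8]
ft_force: [0.5, -0.1, -0.2]
opening: -0.3
grip_force: 0.2
clock: 10.9
ee_pos: [517.0, 6.5, 103.3]
tcp_rot: [180.0, 0.0, -162.8]
ft_force: [-1.9, -0.0, -0.3]
opening: 0.4
grip_force: 0.6
```

```bash
python3 -m jog '{"offset":[[-0.01,0,0],[-0.01,0,0],[0,0,0]],"angular":[[0,0,0],[0,0,0],[0,0,0]]}' 1
python3 -m jog '{"offset":[[-0.01,0,0],[0,0,0]],"angular":[[0,0,0],[0,0,0]]}' 1
```

```text
clock: 11.2
ee_pos: [519.2, 7.1, 103.3]
tcp_rot: [180.0, 0.0, -162.8]
ft_force: [-2.1, -0.5, 0.8]
opening: 0.0
grip_force: 0.7
clock: 11.4
ee_pos: [520.3, 7.5, 103.3]
tcp_rot: [180.0, 0.0, -162.8]
ft_force: [-1.5, -0.5, -0.5]
opening: 0.1
grip_force: 0.6
```

```bash
python3 -m jog '{"offset":[[-0.01,0,0],[0,0,0]],"angular":[[0,0,0],[0,0,0]]}' 1
```

```text
clock: 11.6
ee_pos: [521.4, 7.9, 103.4]
tcp_rot: [180.0, 0.0, -162.8]
ft_force: [-1.2, -1.1, -0.6]
opening: -0.0
grip_force: 0.5
```

Still sliding; continue in small steps until the force rises.

```bash
for i in 1; do python3 -m jog '{"offset":[[-0.01,0,0],[0,0,0]],"angular":[[0,0,0],[0,0,0]]}' 1; done | grep -E "pos|force"
```

```text
ee_pos: [522.5, 8.1, 103.4]
ft_force: [-1.6, -0.7, -0.7]
grip_force: 0.5
```

```bash
python3 -m jog '{"offset":[[-0.01,0,0],[0,0,0]],"angular":[[0,0,0],[0,0,0]]}' 1| grep -E "pos|force"
```

```text
ee_pos: [523.7, 8.5, 103.4]
ft_force: [-1.9, -0.1, -0.4]
grip_force: 0.5
```

```bash
python3 -m jog '{"offset":[[-0.01,0,0],[0,0,0]],"angular":[[0,0,0],[0,0,0]]}' 1| grep -E "pos|force"
```

```text
ee_pos: [524.0, 8.6, 103.4]
ft_force: [-3.4, -0.7, 1.4]
grip_force: 1.7
```

```bash
python3 -m jog '{"offset":[[-0.01,0,0],[0,0,0]],"angular":[[0,0,0],[0,0,0]]}' 1| grep -E "pos|force"
```

```text
ee_pos: [524.3, 8.6, 103.3]
ft_force: [-6.2, -1.1, 2.9]
grip_force: 2.9
```

```bash
python3 -m jog '{"offset":[[-0.01,0,0],[-0.008,0,0],[0,0,0],[0,0,0]],"angular":[[0,0,0],[0,0,0],[0,0,0],[0,0,0]]}' 1| grep -E "pos|force"
python3 -m jog '{"offset":[[0.06,0,0],[0.15,0,0],[0.3,0,0],[0,0,-0.4],[0,0,-0.4],[0,0,-0.4],[0,0,-0.4],[0,0,-0.4],[0,0,-0.4],[-0.4,0,-0.2],[-0.4,0,0],[0,0,0],[0,0,0]],"angular":[[0,0,0],[0,0,0],[0,0,0],[0,0,0],[0,0,0],[0,0,0],[0,0,0],[0,0,0],[0,0,0],[0,0,0],[0,0,0],[0,0,0],[0,0,0]]}' 1
python3 - <<'E'
from h import *
b,_=manip.read_camera("side")
w,d=manip.read_camera("wrist");C=cloud("wrist",d);z=C[...,2];hsv=cv2.cvtColor(w,cv2.COLOR_BGR2HSV)
br=(hsv[...,0]>15)&(hsv[...,0]<30)&(hsv[...,1]>110)&(abs(z-110)<6)
n,l,s,c=cv2.connectedComponentsWithStats(br.astype(np.uint8));f=np.array([.9556,.2949]);g=np.array([-.2949,.9556]);hub=np.array([647.5,47.3])
for i in range(1,n):
    if s[i,4]>300:
        P=C[l==i][:,:2]-hub; print(s[i],"x",np.percentile(P@f,[0.5,99]),"y",np.percentile(P@g,[1,50,99]),np.median(z[l==i]),cv2.minAreaRect(C[l==i][:,:2].astype(np.float32)))
R=np.hypot(C[...,0]-hub[0],C[...,1]-hub[1])
m=((w.max(2)<60)&(z>257)&(z<274)&(abs(R-59)<9)).astype(np.uint8)
n,l,s,c=cv2.connectedComponentsWithStats(m)
for i in range(1,n):
    if s[i,4]>60: r=C[l==i].mean(0)[:2]-hub; print("ball",np.degrees(np.arctan2(r[1],r[0]))%90)
cv2.imwrite("pics/c7.png",cv2.hconcat([cv2.resize(w,(400,300)),cv2.resize(b[180:300,280:440],(400,300),interpolation=cv2.INTER_CUBIC)]))
E
```

```text
ee_pos: [524.5, 8.6, 103.3]
ft_force: [-9.6, -1.9, 7.0]
grip_force: 4.8
clock: 14.1
ee_pos: [559.4, 19.8, 412.1]
tcp_rot: [180.0, -0.1, -162.8]
ft_force: [-0.2, -0.5, -0.2]
opening: 0.2
grip_force: 0.0
[ 306  157   33   87 2777] x [-119.25500872  -17.75087588] y [-19.01412501  -0.88655494  17.49488851] 110.98736542565116 ((582.9738159179688, 26.614742279052734), (103.47655487060547, 37.283470153808594), 17.5235538482666)
ball 42.09595045293415
ball 44.583494932261715
ball 41.062061251127766
```

View pics/c7.png

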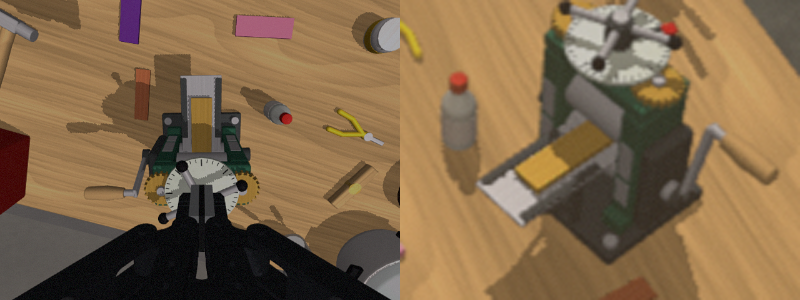

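The bar lies straight on the table with its rear end at −119 mm, so its front is about 4 mm before the nip, against the rolls. The star is unchanged and the arm is clear.

```bash
python3 -c "
from workcell import manip
print(manip.close_job())"
```

```text
the job is handed in; nothing more can be done
None
```

I handed the job in at about 14 s on the robot's clock: the pointer stands at the red marker (about 1 mm short of its middle), and the bar is pushed up against the rolls (front end about 4 mm before the nip). The judge's verdict was not shown.

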